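Take the blade off the drying fan

ROBOT

A 7-joint arm with a two-finger parallel gripper is mounted at the origin on the work surface. World frame = base frame: x ahead of the robot, y to its left, z up, the work surface at z = 0. Lengths are in m, angles in degrees, forces in N, time in s.
With the tool pointing down it reaches from about 0.4 to 0.875 m from the base axis. Payload 6.5 kg.
Tool frame: the origin (TCP) lies between the finger pads; the fingertips stand 14 mm ahead of it and the grasp point (between the pads) lies 5 mm behind it (env.tcp_to_tips is the distance from the TCP to the fingertips, in m); z points along the fingers, y is the line along which they close (so a half turn about z gives the same grasp; the last joint's range is limited). The gripper opens to 85 mm and grips with 20 to 120 N. Pads are 22 mm wide; open, the fingers measure 114 mm over their backs; the gripper's body (76 mm by 85 mm) begins 54 mm behind the grasp point. The pads swing forward as they close: fully open they stand 13 mm farther back than shut.
Start: joints at [-69.855, 30.733, -0.252, 88.115, 0.149, 61.152, -4.079], TCP at [0.264, 0.594, 0.245] pointing down, gripper open.
Joint ranges: [-154.64, 154.64], [-21.42, 123.67], [-72.66, 72.17], [13.99, 137.28], [-74.86, 254.86], [10.95, 109.41], [-158.01, 158.01]. Speed limits (degrees/s): [136.94, 136.94, 180, 180, 180, 180, 180].

INTERFACE

Orientations are given as a 3x3 rotation matrix whose columns are the frame's x, y, z axes.
In Python, from cell import env, imaging, hand_in gives the robot as it stands.
- The arm moves only by the tool play_rows, never from a script. Its argument "increments" is text: rows parted by semicolons, each of 6 numbers parted by spaces: the shift along the tool's x, y, z in cm, then the turn, a rotation vector about the tool's x, y, z in rad. In form: dx dy dz wx wy wz; .... A call has 1 to 5 rows; each row shifts and turns the commanded pose from where the row before left it, along the tool's axes as they then stand; what a row does not reach is not made up. A row lasts 1/10 s, in which the tool goes at most 50 mm and 8.59 degrees, less where a joint would pass 70% of its speed; a pose out of reach is approached as far as the arm can. A call with a gripper value outside its range is refused whole. "gripper" is the gripper command: -1 is shut, 1 is fully open, values between are in proportion, set as the call begins (left out, the last holds). The fingers move at their own pace and stop on an object; "grip_force" is the grip in N (left out, the last holds). Time passes only in rows, so rows that do not move let the fingers close. It gives the time, the measured TCP pose, the force, the opening and the grip force at its end, in the units of the state.
- env.sense(): the state, without advancing time (a new reading comes with each control period).
- imaging.camera(name): name is "side" or "top"; returns the picture (420x560x3 uint8, red, green, blue); there is no depth.
- imaging.get_calibration(name): a dict with "fovy" (degrees; the focal length in pixels is half the picture's height over the tangent of half this angle, whatever the lens; pixels are square), "cx", "cy" (the principal point, pixels), "k1" (the pictures are not rectified: a ray, as slopes to the right and down, at radius r is drawn at 1 + k1 r^2 times it, then the intrinsics apply), "extrinsics" (4x4, takes a point from world to camera coordinates). Camera axes: x right, y down, z forward; pixel columns grow to the right and rows downward; lengths in m; the calibration is good to about 2 mm. A picture is of the moment at which its call begins. get_calibration takes no time and is no camera call.
- hand_in(): hands the job in; it is judged then, once.
The state is a dict: "clock": time; "qpos": joint angles; "joint_velocities": joint speeds; "effort": joint torques, N m; "position": TCP position; "eef_rot": TCP orientation; "ft_force": force on the tool from outside, world axes, zero at the start; "wrist_torque": the same for the moment, N m; "gripper_width": finger opening in m; "grasp_force": force on a finger pad.
Only numpy, scipy, OpenCV 4.12 (cv2) and the standard library are available. Lean on these libraries where they do the work, as an engineer would, in place of code of your own. Each camera call takes 0.05 s, during which the arm holds its last target. There are 200 camera calls.

TASK

The small drying fan lies on its back with its front guard off: take its blade off for washing. The ribbed spinner nut on top has a left-hand thread, so it undoes clockwise seen from above: unscrew it without tightening, pressing or pulling hard on its plastic thread, and put it in the shallow clay dish. Then lift the blade off the shaft and lay it gently, same way up, in the middle of the empty plaster bat; leave the raw pots where they are.

Things in the scene. Friction and masses are not known exactly. Their poses are not given: they have to be found in the camera images.
- nut: The fan's spinner nut: ribbed dark grey plastic cap with a closed dome, 36 mm across, 38 mm tall, on the blade's hub. Origin: centre of its underside (133 to 136 mm above the table at the start), z up. Left-hand thread: clockwise from above undoes it, anticlockwise tightens it. It is off after roughly two thirds of a turn (this varies), so several grips.
- nut_grip (a point): Point on the nut's axis 18 mm above its underside, mid-height of its ribbed side. The thread is coarse: the nut climbs a few mm in each sweep of the wrist, and a hand that does not rise with it forces the thread. First snug on a springy seat, then slack with 2 mm of play. Free when a tug of 4 to 8 N is no longer held. Thread and hub bear 30 N at most, side loads included.
- blade: The fan blade: grey plastic, about 0.1 kg: a round hub 46 mm across, 38 mm tall, and five leaves reaching 87 mm from the axis and up to 19 mm above the hub's underside. Origin: centre of the hub's underside (95 to 97 mm above the table at the start), z up. A cross pin in the shaft keys it: it does not turn. With the nut off, the springy seat raises it to 98 mm; then it lifts off freely.
- hub_grip (a point): Point on the hub's axis 29 mm above its underside: middle of the hub's clear upper part (19 to 38 mm up), which is free all round for the fingers once the nut is off. The bore is 18 mm wide.
- fan: The fan on its back, fixed: motor down, shaft straight up, white stand and round foot (141 mm tall on edge, 225 mm from the axis) along this frame's +x. Origin: on the table under the shaft; nut, blade and shaft share this vertical axis. Hub top 133 mm above the table with the nut tight, 136 mm without it. Wire rear guard 222 mm across, its rim 110 mm above the table.
- shaft_tip (a point): Tip of the bare steel shaft, 158 mm above the table, on the fan's axis. The shaft is 16 mm thick, is blocked and does not turn. To come off, the blade's underside must rise above this.
- dish: Shallow reddish clay dish, heavy, does not move: 152 mm across the rim, 26 mm tall, flat floor 96 mm across and 6 mm above the table. Origin: centre of its underside.
- bat: Empty round plaster bat (flat off-white disc), heavy, does not move: 236 mm across, 22 mm thick. Origin: centre of its underside.
- teapot: Raw clay teapot, loose, body 100 mm across, 85 mm tall. Origin: centre of its underside. To be left alone.
- jug: Raw clay jug with a handle, loose, body 90 mm across, 110 mm tall. Origin: centre of its underside. To be left alone.
Things that resemble listed ones, but are neither listed nor needed, are in the scene too. What is shaped like the nut but blue, orange or purple is not meant.

How it is judged (in metres and radians):
On the way, in this order (a step that is already met when the one before it is completed fails the run):
1. The nut is unscrewed and lifted clear of the shaft while the blade is still on it (z of nut in the frame of fan above 0.165 m and z of blade in the frame of fan below 0.102 m), for 0.1 s.
2. The nut lies in the dish, let go, while the blade is still on the shaft (horizontal distance between nut and dish below 0.065 m and height (world z) of nut below 0.055 m and contact force between the fingers and nut below 0.1 N and linear speed of nut below 0.03 m/s and z of blade in the frame of fan below 0.102 m), for 0.2 s.
At the end, for the whole second after the job is handed in: The nut lies in the dish (within 65 mm of its centre, origin below 55 mm); the blade lies flat and the right way up on the bat (hub within 50 mm of its centre, tilted less than 0.12 rad, hub's underside on the plaster); both are let go and at rest (horizontal distance between nut and dish below 0.065 m and height (world z) of nut below 0.055 m and horizontal distance between blade and bat below 0.05 m and angle between blade's own z axis and vertical below 0.12 rad and height (world z) of blade between 0.017 and 0.03 m and linear speed of each of blade, nut below 0.02 m/s); the robot touches nothing.
It fails at once if The nut is driven or pressed hard onto the hub (contact force between nut and blade above 30 N).
It fails at once if The thread is forced: turned the wrong way, pulled, pushed or levered (contact force between nut and fan above 30 N).
It fails at once if The blade is pressed hard onto the bat (contact force between blade and bat above 30 N).
It fails at once if The blade is dropped: it falls, not held, faster than from about 20 mm up (linear speed of blade above 0.65 m/s and contact force between the fingers and blade below 0.1 N).
It fails at once if A raw pot is shifted (distance of any of teapot, jug from where it was at the start of the episode above 0.02 m).
It also fails if it takes over 72 s, if anything falls off the work surface, if the arm or the gripper's body presses on something with over 40 N, if the wrist force passes 120 N, or if a joint passes its speed limit or range.

## Working session

There is one attempt and no reset: what is moved stays moved. The work goes in short steps, Python scripts to look and compute and a tool call to move; the robot and the scene stay as the last step left them, time stands still between calls to the robot, and variables do not carry over. Pictures are saved under pics/ and viewed, at most 13 in all, crops included, and the job is handed in when it is done.

Besides the shell and the picture viewer there is one more tool, called after "Emit:" as a command line: name --argument value ..., lists and objects as JSON in quotes. play_rows: Moves the arm, as the interface text tells. Its arguments: {"type":"object","properties":{"increments":{"type":"string"},"gripper":{"type":"number"},"grip_force":{"type":"number"}},"required":["increments"]}

```bash
mkdir -p pics
python3 - <<'E'
from cell import env, imaging
import cv2
for n in("top","side"):
    cv2.imwrite(f"pics/{n}0.png",imaging.camera(n)[:,:,::-1])
    print(imaging.get_calibration(n))
print(env.sense())
E
```

```text
{'fovy': 47.78654265224814, 'cx': 273.3481165643405, 'cy': 205.969967970959, 'k1': -0.12121500841896315, 'extrinsics': array([[ 0.0122235 , -0.99976987,  0.01762921, -0.05703677],
       [-0.99676359, -0.01358388, -0.07923274,  0.49586278],
       [ 0.07945398, -0.01660365, -0.99670025,  1.56739217],
       [ 0.        ,  0.        ,  0.        ,  1.        ]])}
{'fovy': 51.810924021197344, 'cx': 284.90523604044085, 'cy': 210.6335605478419, 'k1': 0.011416459678581332, 'extrinsics': array([[-0.99340504, -0.11399845, -0.01227944,  0.49822083],
       [-0.06504323,  0.64849495, -0.75843502,  0.14845672],
       [ 0.09442357, -0.75263447, -0.65163298,  1.39893709],
       [ 0.        ,  0.        ,  0.        ,  1.        ]])}
{'clock': 0.1, 'qpos': array([-69.85505777,  30.77311449,  -0.25498436,  88.16311206,
         0.14657589,  61.14982294,  -4.07951124]), 'joint_velocities': array([ 0.07927458, -0.11074425, -0.05412457, -0.09043528,  0.0074069 ,
        0.0714756 , -0.02637412]), 'effort': array([ 2.86022929e-03, -5.84559739e+01,  1.05191343e+00, -2.59778291e+01,
        1.27091192e-02,  4.58564187e-03, -2.08371705e-05]), 'position': array([0.26351727, 0.59362021, 0.24451411]), 'eef_rot': array([[-9.14010205e-01,  4.05690830e-01, -5.43945477e-04],
       [ 4.05691189e-01,  9.14009144e-01, -1.39419178e-03],
       [-6.84396783e-05, -1.49497940e-03, -9.99998880e-01]]), 'ft_force': array([0.20100738, 0.09474322, 1.18454087]), 'wrist_torque': array([ 0.01492551,  0.01205451, -0.01524542]), 'grasp_force': 0.0, 'gripper_width': 0.08574307449008288}
```

View pics/top0.png

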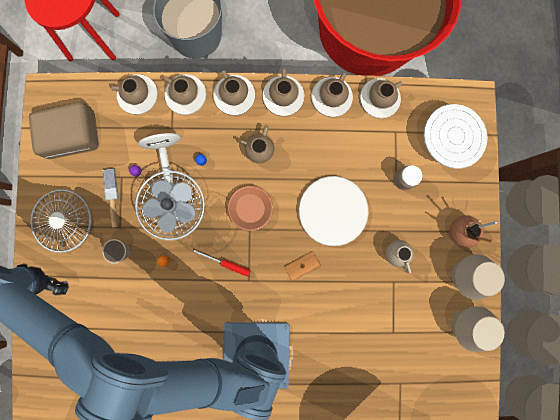

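View pics/side0.png

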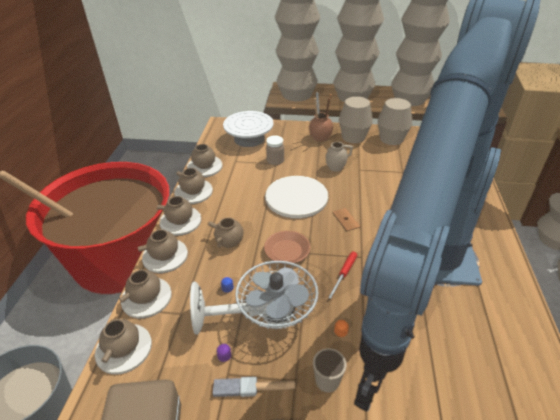

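```bash
cat > h.py <<'E'
import numpy as np, cv2
from scipy.optimize import least_squares
from cell import env, imaging
def cam(n):
    c=imaging.get_calibration(n); f=210/np.tan(np.radians(c['fovy'])/2)
    return c,f,np.array(c['extrinsics'])
def proj(n,p):
    c,f,E=cam(n); q=E[:3,:3]@np.asarray(p)+E[:3,3]; s=q[:2]/q[2]
    s=s*(1+c['k1']*(s@s)); return np.array([c['cx']+f*s[0],c['cy']+f*s[1]])
def back(n,px,z):
    r=least_squares(lambda v:proj(n,[v[0],v[1],z])-px,[.6,.2]); return r.x
E
python3 - <<'E'
from h import *
t=cv2.imread("pics/top0.png"); s=cv2.imread("pics/side0.png")
a=cv2.resize(t[130:260,115:375],None,fx=3,fy=3,interpolation=cv2.INTER_CUBIC)
cv2.imwrite("pics/ct.png",a)
b=cv2.resize(s[225:345,185:345],None,fx=5,fy=5,interpolation=cv2.INTER_CUBIC)
cv2.imwrite("pics/cs.png",b)
for n,px,z in(("top",(167,204),.165),("side",(276,281),.155),("top",(250,207),.026),("top",(334,210),.022),("side",(296,196),.022),("side",(287,247),.026),("top",(260,148),.08),("top",(400,252),.1)):print(n,px,back(n,px,z))
E
```

```text
top (167, 204) [0.48662033 0.2762723 ]
side (276, 281) [0.49032711 0.2849657 ]
top (250, 207) [0.49158876 0.02728399]
top (334, 210) [ 0.4856173  -0.25439241]
side (296, 196) [ 0.48702463 -0.23837074]
side (287, 247) [0.49060575 0.03273125]
top (260, 148) [ 0.68068577 -0.00380941]
top (400, 252) [ 0.34785863 -0.45672862]
```

View pics/ct.png

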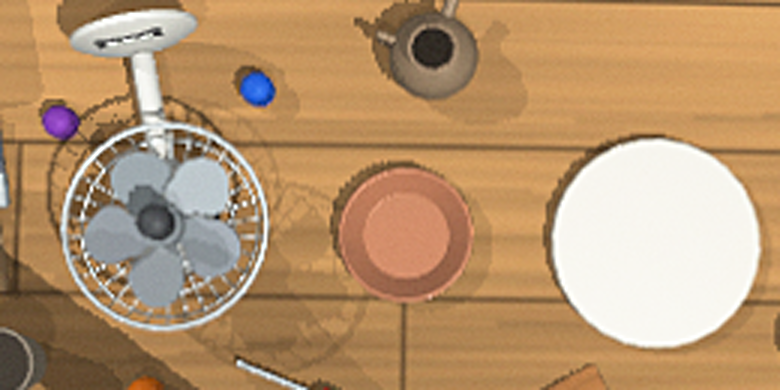

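View pics/cs.png

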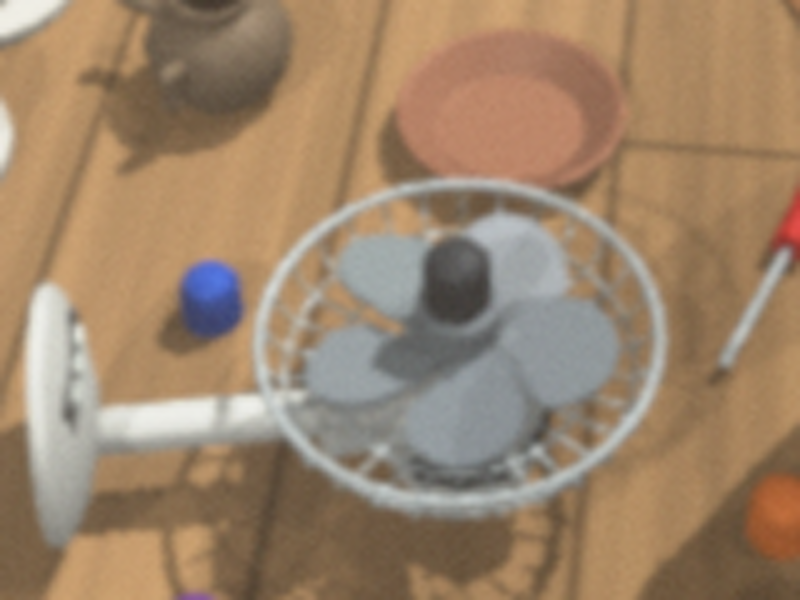

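Run:
```python
from h import *
t=cv2.imread("pics/top0.png"); s=cv2.imread("pics/side0.png")
th=np.linspace(0,2*np.pi,72)
def ext(n,x,y,parts):
    P=np.array([proj(n,[x+r*np.cos(a),y+r*np.sin(a),z]) for r,z in parts for a in th])
    return np.r_[P.min(0),P.max(0)]
def fit(n,parts,e):
    r=least_squares(lambda v:ext(n,*v,parts)-e,[.49,.1]); return r.x, r.fun
for n,im,box in(("top",t,(190,216,155,180)),("side",s,(265,296,262,290))):
    c=im[box[0]:box[1],box[2]:box[3]]; g=c.max(2)
    for T in (70,85,100):
        m=(g<T).astype(np.uint8); k,l,st,ce=cv2.connectedComponentsWithStats(m)
        i=1+np.argmax(st[1:,4]); x,y,w,h,A=st[i]
        e=np.array([x+box[2]-.5,y+box[0]-.5,x+w+box[2]-.5,y+h+box[0]-.5])
        print(n,T,e,A,ce[i]+[box[2],box[0]],*fit(n,[(.018,.135),(.018,.163),(.011,.172)],e))
C=lambda e,x0,y0,f:np.array([x0+e[0]/f,y0+e[1]/f,x0+e[2]/f,y0+e[3]/f])-.5+.5/f
print("ring top",*fit("top",[(.111,.110)],C((62,122,268,330),115,130,3)))
print("ring side",*fit("side",[(.111,.110)],C((255,178,667,507),185,225,5)))
print("dish top",*fit("top",[(.076,.026)],C((340,167,473,301),115,130,3)))
print("dish side",*fit("side",[(.076,.026)],C((397,28,627,186),185,225,5)))
print("bat top",*fit("top",[(.118,.022)],C((552,138,761,348),115,130,3)))
```

```text
top 70 [161.5 197.5 172.5 209.5] 37 [168.56756757 203.27027027] [0.48929725 0.27944441] [-1.2039649  -0.19632896  1.2224299   0.19640074]Traceback (most recent call last):
  File "<stdin>", line 15, in <module>
  File "<stdin>", line 8, in fit
    return func(*args, **kwargs)
    vector_fun = VectorFunction(
        fun_wrapped,
    ...<6 lines>...
        workers=workers
    )
    self.J, dct = approx_derivative(
                  ~~~~~~~~~~~~~~~~~^
        self.fun_wrapped, self.x, f0=self.f, **finite_diff_options
        ^^^^^^^^^^^^^^^^^^^^^^^^^^^^^^^^^^^^^^^^^^^^^^^^^^^^^^^^^^
    )
    ^
    J, _nfev = _dense_difference(fun_wrapped, x0, f0, h,
               ~~~~~~~~~~~~~~~~~^^^^^^^^^^^^^^^^^^^^^^^^
                             use_one_sided, method,
                             ^^^^^^^^^^^^^^^^^^^^^^
                             mf)
                             ^^^
    df = [f_eval - f0 for f_eval in f_evals]
                                    ^^^^^^^
    f = np.atleast_1d(self.fun(x, *self.args, **self.kwargs))
                      ~~~~~~~~^^^^^^^^^^^^^^^^^^^^^^^^^^^^^^
    return np.atleast_1d(self.fun(x))
                         ~~~~~~~~^^^
    return self.f(x, *self.args, **self.kwargs)
           ~~~~~~^^^^^^^^^^^^^^^^^^^^^^^^^^^^^^
  File "<stdin>", line 8, in <lambda>
  File "<stdin>", line 5, in ext
  File "h.py", line 8, in proj
    c,f,E=cam(n); q=E[:3,:3]@np.asarray(p)+E[:3,3]; s=q[:2]/q[2]
          ~~~^^^
  File "h.py", line 5, in cam
    c=imaging.get_calibration(n); f=210/np.tan(np.radians(c['fovy'])/2)
ValueError: time passes only in moves, steps and waits
```

```bash
sed -i 's/^def cam/import functools\n@functools.cache\ndef cam/' h.py
cat > fit.py <<'E'
from h import *
th=np.linspace(0,2*np.pi,72)
def ext(n,x,y,parts):
    P=np.array([proj(n,[x+r*np.cos(a),y+r*np.sin(a),z]) for r,z in parts for a in th])
    return np.r_[P.min(0),P.max(0)]
def fit(n,parts,e):
    r=least_squares(lambda v:ext(n,*v,parts)-e,[.49,.1]); return r.x.round(4), r.fun.round(1)
E
python3 - <<'E'
from fit import *
t=cv2.imread("pics/top0.png"); s=cv2.imread("pics/side0.png")
for n,im,box in(("top",t,(190,216,155,180)),("side",s,(265,296,262,290))):
    c=im[box[0]:box[1],box[2]:box[3]]; g=c.max(2)
    for T in (70,85,100):
        m=(g<T).astype(np.uint8); k,l,st,ce=cv2.connectedComponentsWithStats(m)
        i=1+np.argmax(st[1:,4]); x,y,w,h,A=st[i]
        e=np.array([x+box[2]-.5,y+box[0]-.5,x+w+box[2]-.5,y+h+box[0]-.5])
        print(n,T,e,A,ce[i]+[box[2],box[0]],*fit(n,[(.018,.135),(.018,.163),(.011,.172)],e))
C=lambda e,x0,y0,f:np.array([x0+e[0]/f,y0+e[1]/f,x0+e[2]/f,y0+e[3]/f])-.5+.5/f
print("ring top",*fit("top",[(.111,.110)],C((62,122,268,330),115,130,3)))
print("ring side",*fit("side",[(.111,.110)],C((255,178,667,507),185,225,5)))
print("dish top",*fit("top",[(.076,.026)],C((340,167,473,301),115,130,3)))
print("dish side",*fit("side",[(.076,.026)],C((397,28,627,186),185,225,5)))
print("bat top",*fit("top",[(.118,.022)],C((552,138,761,348),115,130,3)))
print("stand", back("top",(115+143/3,130+75/3),.07))
E
```

```text
top 70 [161.5 197.5 172.5 209.5] 37 [168.56756757 203.27027027] [0.4893 0.2794] [-1.2 -0.2  1.2  0.2]
top 85 [160.5 197.5 172.5 209.5] 80 [166.875 203.1  ] [0.4893 0.281 ] [-0.7 -0.2  0.7  0.2]
top 100 [159.5 193.5 172.5 209.5] 126 [166.43650794 202.81746032] [0.4955 0.2828] [-0.2  1.8  0.2 -1.8]
side 70 [270.5 280.5 281.5 288.5] 53 [275.94339623 284.73584906] [0.4895 0.2915] [-1.5 -5.1  1.5  4.9]
side 85 [269.5 275.5 282.5 289.5] 115 [275.43478261 283.26956522] [0.4903 0.2851] [-0.5 -2.   0.5  1.9]
side 100 [264.5 272.5 282.5 295.5] 199 [274.82914573 282.64824121] [0.4961 0.2912] [ 1.9  2.6 -2.  -2.4]
ring top [0.4886 0.2797] [-0.4 -0.3  0.4  0.2]
ring side [0.4899 0.2805] [-0.2 -0.   0.2 -0. ]
dish top [0.4897 0.0267] [-0.6 -0.4  0.6  0.4]
dish side [0.4915 0.0247] [-0.3 -0.9  0.3  0.7]
bat top [ 0.484  -0.2533] [-0.1 -0.   0.1  0. ]
stand [0.65557497 0.31585222]
```

```bash
cat >> h.py <<'E'
def plan(target,wz,n,p=None,R=None):
    "rows from the measured pose: straight to target, wz rad per row about tool z, tool held vertical"
    s=env.sense(); p=np.array(s['position']) if p is None else p; R=s['eef_rot'] if R is None else R
    d=(np.array(target)-p)/n; out=[]
    for i in range(n):
        l=R.T@d*100; out.append("%.2f %.2f %.2f 0 0 %.3f"%(*l,wz))
        c,q=np.cos(wz),np.sin(wz); R=R@np.array([[c,-q,0],[q,c,0],[0,0,1]])
    print("; ".join(out))
E
python3 -c "
from h import *
plan([.489,.280,.245],-.14,10)"
```

```text
-3.33 -1.95 -0.00 0 0 -0.140; -3.03 -2.40 -0.00 0 0 -0.140; -2.66 -2.80 -0.00 0 0 -0.140; -2.25 -3.14 -0.00 0 0 -0.140; -1.79 -3.42 -0.00 0 0 -0.140; -1.29 -3.64 -0.00 0 0 -0.140; -0.77 -3.78 -0.00 0 0 -0.140; -0.24 -3.86 -0.00 0 0 -0.140; 0.30 -3.85 -0.00 0 0 -0.140; 0.84 -3.77 -0.00 0 0 -0.140
```

Emit:
play_rows --increments "-3.33 -1.95 0 0 0 -0.14; -3.03 -2.40 0 0 0 -0.14; -2.66 -2.80 0 0 0 -0.14; -2.25 -3.14 0 0 0 -0.14; -1.79 -3.42 0 0 0 -0.14" --gripper 1 --grip_force 20

```text
clock: 0.6
position: [0.3771, 0.4357, 0.245]
eef_rot: [[-0.959, -0.284, -0.0], [-0.284, 0.959, -0.001], [0.0, -0.001, -1.0]]
ft_force: [0.7, 0.7, -0.3]
gripper_width: 0.0855
grasp_force: 0.0
```

Emit:
play_rows --increments "-1.29 -3.64 0 0 0 -0.14; -0.77 -3.78 0 0 0 -0.14; -0.24 -3.86 0 0 0 -0.14; 0.30 -3.85 0 0 0 -0.14; 0.84 -3.77 0 0 0 -0.14"

```text
clock: 1.1
position: [0.4898, 0.279, 0.245]
eef_rot: [[-0.55, -0.835, -0.0], [-0.835, 0.55, -0.0], [0.001, 0.0, -1.0]]
ft_force: [0.9, -0.3, 0.1]
gripper_width: 0.0854
grasp_force: 0.0
```

```bash
python3 -c "
from h import *
s=env.sense();print(s['qpos'],s['position'],s['ft_force'],env.tcp_to_tips)
print(s['eef_rot'])
plan([.489,.280,.200],-.14,7)"
```

```text
[-25.03484734  22.90654667 -11.86598638 100.96842029   5.49600274
  56.71994693 107.59787123] [0.4897676  0.27895799 0.24501823] [ 0.93326118 -0.2824845   0.11222266] 0.014
[[-5.50312993e-01 -8.34958327e-01 -4.48670359e-04]
 [-8.34958264e-01  5.50313149e-01 -3.68347103e-04]
 [ 5.54463680e-04  1.71914827e-04 -9.99999832e-01]]
-0.01 0.02 0.64 0 0 -0.140; -0.01 0.02 0.64 0 0 -0.140; -0.01 0.01 0.64 0 0 -0.140; -0.01 0.01 0.64 0 0 -0.140; -0.01 0.01 0.64 0 0 -0.140; -0.02 0.01 0.64 0 0 -0.140; -0.02 0.01 0.64 0 0 -0.140
```

Emit:
play_rows --increments "0 0.02 0.9 0 0 -0.14; 0 0.02 1.4 0 0 -0.14; 0 0.02 1.4 0 0 -0.14; 0 0.02 1.3 0 0 -0.14; 0 0.02 1.2 0 0 -0.14"

```text
clock: 1.6
position: [0.4879, 0.2806, 0.1823]
eef_rot: [[0.117, -0.993, -0.001], [-0.993, -0.117, -0.0], [0.0, 0.001, -1.0]]
ft_force: [-0.0, -0.1, -0.5]
gripper_width: 0.0855
grasp_force: 0.0
```

```bash
python3 -c "
from h import *
s=env.sense();print(s['qpos'],s['position'],s['ft_force'],env.tcp_to_tips)
print(s['eef_rot'])
a=imaging.camera('side')[225:345,200:360];b=imaging.camera('top')[145:265,90:250]
cv2.imwrite('pics/n1.png',np.hstack([cv2.resize(k[:,:,::-1],None,fx=2.5*1,fy=2.5,interpolation=cv2.INTER_CUBIC) for k in(a,b)]))
plan([.489,.280,.153],0,3)"
```

```text
[-19.43778856  28.16817206 -19.68769741 103.7633801   11.940363
  50.15612491 142.03956726] [0.48791115 0.28055085 0.18232182] [-0.01344897 -0.12629748 -0.53828972] 0.014
[[ 1.16834674e-01 -9.93150960e-01 -9.10573664e-04]
 [-9.93151318e-01 -1.16834300e-01 -4.53276710e-04]
 [ 3.43785963e-04  9.57295872e-04 -9.99999483e-01]]
0.00 -0.07 0.95 0 0 0.000; 0.00 -0.07 0.95 0 0 0.000; 0.00 -0.07 0.95 0 0 0.000
```

View pics/n1.png

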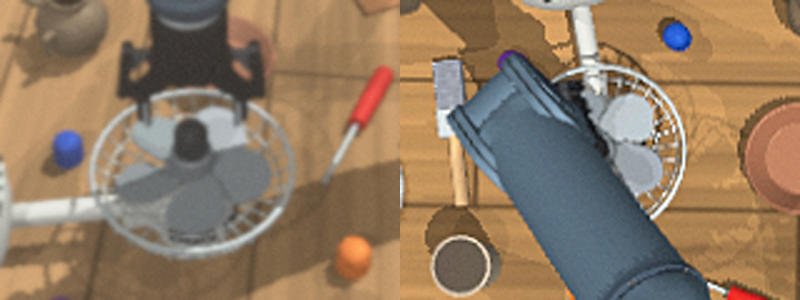

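Emit:
play_rows --increments "0 -0.1 0.9 0 0 0; 0 0 0.9 0 0 0; 0 0 0.9 0 0 0; 0 0 0.2 0 0 0; 0 0 0 0 0 0"

```text
clock: 2.2
position: [0.489, 0.2809, 0.1538]
eef_rot: [[0.111, -0.994, -0.001], [-0.994, -0.111, -0.001], [0.0, 0.001, -1.0]]
ft_force: [0.4, 0.7, -1.6]
gripper_width: 0.0853
grasp_force: 0.0
```

Emit:
play_rows --increments "0 0 0 0 0 0; 0 0 0 0 0 0; 0 0 0 0 0 0" --gripper 0.0

```text
clock: 2.5
position: [0.4895, 0.2811, 0.1547]
eef_rot: [[0.111, -0.994, 0.001], [-0.994, -0.111, 0.0], [-0.0, -0.001, -1.0]]
ft_force: [-0.8, 0.7, -0.2]
gripper_width: 0.0441
grasp_force: 0.0
```

Emit:
play_rows --increments "0 0.05 0 0 0 0; 0 0 0 0 0 0; 0 0 0 0 0 0" --gripper -0.3

```text
clock: 2.8
position: [0.49, 0.2813, 0.1549]
eef_rot: [[0.111, -0.994, 0.002], [-0.994, -0.111, 0.001], [-0.001, -0.002, -1.0]]
ft_force: [4.4, 0.8, 2.9]
gripper_width: 0.0356
grasp_force: 20.3
```

Emit:
play_rows --increments "0 -0.1 -0.03 0 0 0; 0 0 -0.02 0 0 0.07; 0 0 -0.02 0 0 0.07; 0 0 0 0 0 0" --gripper -0.5

```text
clock: 3.2
position: [0.49, 0.2812, 0.1552]
eef_rot: [[-0.029, -1.0, 0.001], [-1.0, 0.029, 0.0], [-0.0, -0.001, -1.0]]
ft_force: [3.3, 0.5, 1.7]
gripper_width: 0.0361
grasp_force: 20.2
```

Emit:
play_rows --increments "0 -0.05 -0.05 0 0 0.07; 0 -0.03 -0.03 0 0 0.07; 0 0 -0.03 0 0 0.07; 0 0 -0.02 0 0 0.07; 0 0 0 0 0 0"

```text
clock: 3.7
position: [0.4903, 0.2811, 0.1561]
eef_rot: [[-0.302, -0.953, -0.0], [-0.953, 0.302, -0.0], [0.0, 0.0, -1.0]]
ft_force: [2.3, 1.9, -0.8]
gripper_width: 0.036
grasp_force: 20.2
```

```bash
python3 -c "
from h import *
s=env.sense();print(s['qpos'],s['position'],s['ft_force'],s['wrist_torque'])"
```

```text
[-24.32097759  29.7189571  -13.21720697 104.73137625   8.96551752
  46.58350324 120.35475721] [0.49027154 0.28113062 0.15605063] [ 2.29892737  1.93774664 -0.79094349] [ 0.37728338 -0.49884425  0.00264787]
```

Emit:
play_rows --increments "0 0 -0.02 0 0 0.08; 0 0 -0.02 0 0 0.08; 0 0 -0.02 0 0 0.08; 0 0 -0.02 0 0 0.08; 0 0 0 0 0 0"

```text
clock: 4.2
position: [0.4906, 0.2807, 0.1568]
eef_rot: [[-0.586, -0.81, -0.0], [-0.81, 0.586, -0.0], [0.0, -0.0, -1.0]]
ft_force: [2.8, 1.3, -2.1]
gripper_width: 0.0362
grasp_force: 20.3
```

Emit:
play_rows --increments "0 0 -0.01 0 0 0.08; 0 0 -0.02 0 0 0.08; 0 0 -0.02 0 0 0.08; 0 0 -0.02 0 0 0.08; 0 0 -0.02 0 0 0.08"

```text
clock: 4.7
position: [0.4911, 0.2808, 0.1579]
eef_rot: [[-0.856, -0.517, 0.001], [-0.517, 0.856, 0.0], [-0.001, -0.0, -1.0]]
ft_force: [4.6, 0.4, -1.2]
gripper_width: 0.036
grasp_force: 20.4
```

```bash
python3 -c "
from h import *
s=env.sense();print(s['qpos'],s['position'],s['ft_force'],s['wrist_torque'])"
```

```text
[-31.84374238  28.94988158  -3.26238486 105.1178777    2.22505863
  45.95328811  84.88101812] [0.49105875 0.28084076 0.15790655] [ 4.57865343  0.35478313 -1.21007659] [ 0.16969693 -0.99418636  0.07672067]
```

Emit:
play_rows --increments "-0.08 -0.05 -0.02 0 0 0.08; -0.05 -0.03 -0.02 0 0 0.08; 0 0 -0.02 0 0 0.08; 0 0 -0.02 0 0 0.08; 0 0 -0.02 0 0 0.08"

```text
clock: 5.2
position: [0.4914, 0.2805, 0.1585]
eef_rot: [[-0.99, -0.143, -0.002], [-0.143, 0.99, -0.001], [0.002, -0.001, -1.0]]
ft_force: [1.8, -0.1, 0.5]
gripper_width: 0.0362
grasp_force: 20.4
```

Emit:
play_rows --increments "0 0 -0.02 0 0 0.08; 0 0 -0.02 0 0 0.08; 0 0 -0.02 0 0 0.08; 0 0 -0.03 0 0 0.08; 0 0 -0.02 0 0 0.08"

```text
clock: 5.7
position: [0.4914, 0.2801, 0.1596]
eef_rot: [[-0.967, 0.254, -0.002], [0.254, 0.967, -0.001], [0.001, -0.002, -1.0]]
ft_force: [2.6, 0.1, -0.2]
gripper_width: 0.0365
grasp_force: 20.4
```

Emit:
play_rows --increments "0 0 -0.02 0 0 0.08; 0 0 -0.02 0 0 0.08; 0 0 -0.02 0 0 0.08; 0 0 -0.03 0 0 0.08; 0 0 -0.02 0 0 0.08"

```text
clock: 6.2
position: [0.4915, 0.2797, 0.1607]
eef_rot: [[-0.792, 0.611, -0.002], [0.611, 0.792, -0.002], [0.0, -0.003, -1.0]]
ft_force: [2.3, -1.9, -1.5]
gripper_width: 0.0362
grasp_force: 20.4
```

```bash
python3 -c "
from h import *
s=env.sense();print(s['qpos'],s['position'],s['ft_force'],s['wrist_torque'])
a=imaging.camera('side')[225:345,200:360];
cv2.imwrite('pics/n2.png',cv2.resize(a[:,:,::-1],None,fx=4,fy=4,interpolation=cv2.INTER_CUBIC))"
```

```text
[-44.62659933  29.21166687  13.71343649 105.69571375  -9.16479261
  46.30424584  26.12377087] [0.49149048 0.27974637 0.16065436] [ 2.31862752 -1.88909471 -1.4843811 ] [-0.35013744 -0.52418953  0.10710771]
```

View pics/n2.png

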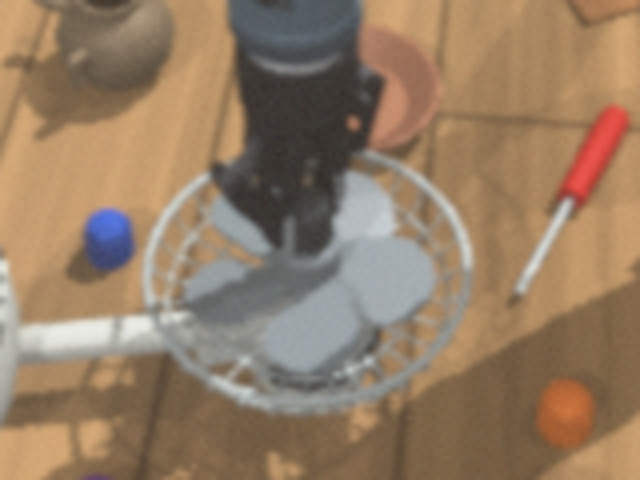

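Emit:
play_rows --increments "-0.07 0 -0.02 0 0 0.08; 0 0 -0.02 0 0 0.08; 0 0 -0.02 0 0 0.08; 0 0 -0.02 0 0 0.08; 0 0 -0.02 0 0 0.08"

```text
clock: 6.75
position: [0.4916, 0.2795, 0.1615]
eef_rot: [[-0.492, 0.87, -0.003], [0.87, 0.492, -0.002], [-0.0, -0.003, -1.0]]
ft_force: [1.5, -1.3, -1.4]
gripper_width: 0.036
grasp_force: 20.4
```

Emit:
play_rows --increments "0 0 -0.02 0 0 0.08; 0 0 -0.02 0 0 0.08; 0 0 -0.02 0 0 0.08; 0 0 -0.02 0 0 0.08; 0 0 -0.02 0 0 0.08"

```text
clock: 7.25
position: [0.4912, 0.2792, 0.1623]
eef_rot: [[-0.114, 0.993, -0.004], [0.993, 0.114, -0.002], [-0.002, -0.004, -1.0]]
ft_force: [-0.1, -2.7, 0.3]
gripper_width: 0.0362
grasp_force: 20.4
```

Emit:
play_rows --increments "0 0 -0.02 0 0 0.08; 0 0 -0.02 0 0 0.08; 0 0 -0.02 0 0 0.08; 0 0 -0.02 0 0 0.08; 0 0 -0.02 0 0 0.08"

```text
clock: 7.75
position: [0.491, 0.279, 0.1632]
eef_rot: [[0.282, 0.959, -0.004], [0.959, -0.282, -0.002], [-0.004, -0.003, -1.0]]
ft_force: [-0.1, -2.9, 0.3]
gripper_width: 0.0362
grasp_force: 20.5
```

Emit:
play_rows --increments "-0.05 0 -0.02 0 0 0.08; 0 0 -0.02 0 0 0.08; 0 0 -0.02 0 0 0.08; 0 0 -0.02 0 0 0.08; 0 0 -0.03 0 0 0.08"

```text
clock: 8.25
position: [0.4907, 0.2792, 0.1643]
eef_rot: [[0.633, 0.774, -0.004], [0.774, -0.633, -0.002], [-0.004, -0.002, -1.0]]
ft_force: [-0.5, -2.0, -0.9]
gripper_width: 0.0357
grasp_force: 20.4
```

Emit:
play_rows --increments "0 0 -0.02 0 0 0.08; 0 0 -0.02 0 0 0.08; 0 0 -0.02 0 0 0.08; 0 0 -0.02 0 0 0.08; 0 0 -0.03 0 0 0.08"

```text
clock: 8.75
position: [0.4904, 0.2794, 0.1653]
eef_rot: [[0.884, 0.467, -0.005], [0.467, -0.884, -0.001], [-0.005, -0.001, -1.0]]
ft_force: [-1.2, -1.6, -0.1]
gripper_width: 0.0364
grasp_force: 20.4
```

```bash
python3 -c "
from h import *
s=env.sense();print(s['qpos'],s['position'],s['ft_force'],s['wrist_torque'])"
```

```text
[-65.40266028  34.79805724  43.03536932 106.7587717  -30.26142472
  50.78290408 -69.72930272] [0.49037917 0.27936769 0.16528148] [-1.1865941  -1.59119495 -0.05792045] [-0.15597157  0.22462337 -0.05935606]
```

Emit:
play_rows --increments "0 0 -0.05 0 0 0; 0 0 -0.05 0 0 0; 0 0 -0.03 0 0 0; 0 0 0 0 0 0"

```text
clock: 9.15
position: [0.4907, 0.2795, 0.1669]
eef_rot: [[0.884, 0.467, -0.004], [0.467, -0.884, -0.001], [-0.004, -0.001, -1.0]]
ft_force: [-5.1, -1.9, -2.5]
gripper_width: 0.0358
grasp_force: 20.4
```

Emit:
play_rows --increments "0 0 -0.05 0 0 0.04; 0 0 -0.05 0 0 0.04; 0 0 0 0 0 0; 0 0 0 0 0 0"

```text
clock: 9.55
position: [0.4908, 0.2794, 0.168]
eef_rot: [[0.919, 0.395, -0.004], [0.395, -0.919, -0.001], [-0.004, -0.0, -1.0]]
ft_force: [-5.9, -2.5, -2.0]
gripper_width: 0.0356
grasp_force: 20.6
```

Emit:
play_rows --increments "-0.05 -0.02 -0.05 0 0 0; -0.05 -0.02 -0.05 0 0 0; 0 0 -0.05 0 0 0; 0 0 0 0 0 0"

```text
clock: 9.95
position: [0.4907, 0.2796, 0.17]
eef_rot: [[0.919, 0.393, -0.002], [0.393, -0.919, -0.001], [-0.002, -0.0, -1.0]]
ft_force: [-5.0, -2.0, -2.5]
gripper_width: 0.0364
grasp_force: 20.6
```

Emit:
play_rows --increments "-0.05 0 -0.1 0 0 0; 0 0 -0.1 0 0 0; 0 0 -0.1 0 0 0; 0 0 -0.1 0 0 0; 0 0 0 0 0 0"

```text
clock: 10.45
position: [0.4912, 0.2799, 0.1746]
eef_rot: [[0.92, 0.393, 0.0], [0.393, -0.92, 0.0], [0.0, -0.0, -1.0]]
ft_force: [-4.5, -2.1, 0.2]
gripper_width: 0.0363
grasp_force: 20.8
```

```bash
python3 -c "
from h import *
s=env.sense();print(s['qpos'],s['position'],s['ft_force'],s['wrist_torque'])
a=imaging.camera('side')[215:335,200:360];
cv2.imwrite('pics/n3.png',cv2.resize(a[:,:,::-1],None,fx=5,fy=5,interpolation=cv2.INTER_CUBIC))"
```

```text
[-66.71294597  34.44415924  44.86422341 106.58649753 -30.57685755
  51.68901781 -74.08493277] [0.49119626 0.27987155 0.17463208] [-4.52756465 -2.05382999  0.21497404] [-0.51796719  1.20964046  0.05985965]
```

View pics/n3.png

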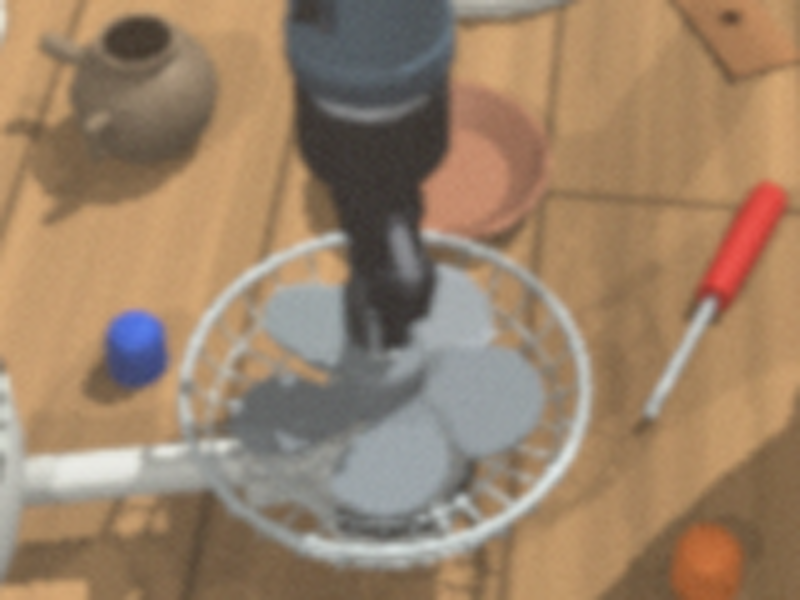

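Emit:
play_rows --increments "0 0 -0.2 0 0 0; 0 0 -0.3 0 0 0; 0 0 -0.3 0 0 0; 0 0 -0.4 0 0 0; 0 0 -0.5 0 0 0"

```text
clock: 11.0
position: [0.4914, 0.2799, 0.1918]
eef_rot: [[0.92, 0.393, 0.001], [0.393, -0.92, 0.0], [0.001, 0.0, -1.0]]
ft_force: [0.3, -0.3, -0.5]
gripper_width: 0.036
grasp_force: 20.7
```

Emit:
play_rows --increments "0 0 -0.8 0 0 0; 0 0 -1 0 0 0; 0 0 -1 0 0 0; 0 0 -1 0 0 0; 0 0 -0.5 0 0 0"

```text
clock: 11.5
position: [0.4915, 0.28, 0.2356]
eef_rot: [[0.92, 0.393, 0.001], [0.393, -0.92, 0.001], [0.002, -0.0, -1.0]]
ft_force: [0.3, 0.7, -0.8]
gripper_width: 0.0362
grasp_force: 20.7
```

```bash
python3 -c "
from h import *
s=env.sense();print(s['qpos'],s['position'],s['ft_force'],s['gripper_width'])
a=imaging.camera('side')[175:335,190:350];
cv2.imwrite('pics/n4.png',cv2.resize(a[:,:,::-1],None,fx=3.5,fy=3.5,interpolation=cv2.INTER_CUBIC))
plan([.490,.026,.21],-.1,8)"
```

```text
[-69.60353726  29.99537661  48.60669027 103.87760238 -26.26910436
  57.99963614 -77.34970156] [0.49149805 0.27995717 0.23560949] [ 0.33365159  0.68286281 -0.79723846] 0.03620254658809762
-1.27 2.91 0.32 0 0 -0.100; -1.55 2.77 0.32 0 0 -0.100; -1.82 2.60 0.32 0 0 -0.100; -2.07 2.41 0.32 0 0 -0.100; -2.30 2.19 0.32 0 0 -0.100; -2.51 1.95 0.32 0 0 -0.100; -2.69 1.69 0.32 0 0 -0.100; -2.85 1.41 0.32 0 0 -0.100
```

View pics/n4.png

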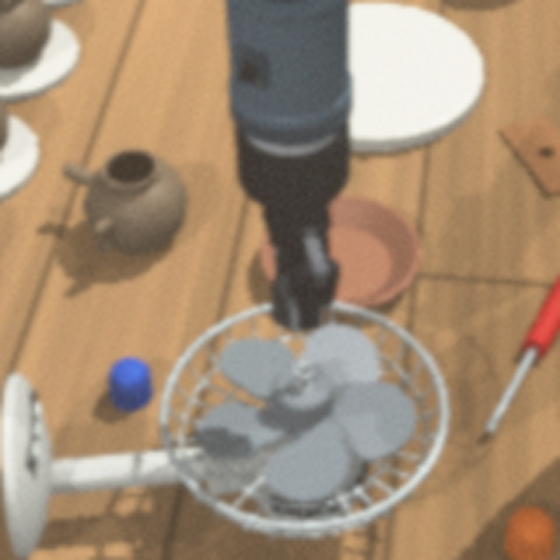

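Emit:
play_rows --increments "-1.27 2.91 0.3 0 0 -0.1; -1.55 2.77 0.3 0 0 -0.1; -1.82 2.60 0.3 0 0 -0.1; -2.07 2.41 0.3 0 0 -0.1; -2.30 2.19 0.3 0 0 -0.1"

```text
clock: 12.05
position: [0.4897, 0.1198, 0.2191]
eef_rot: [[0.615, 0.788, -0.0], [0.788, -0.615, -0.0], [-0.0, -0.0, -1.0]]
ft_force: [0.9, -1.2, 0.6]
gripper_width: 0.0357
grasp_force: 20.7
```

Emit:
play_rows --increments "-2.51 1.95 0.3 0 0 -0.1; -2.69 1.69 0.3 0 0 -0.1; -2.85 1.41 0.3 0 0 -0.1; 0 0 1 0 0 0; 0 0 1 0 0 0"

```text
clock: 12.55
position: [0.4894, 0.0253, 0.1898]
eef_rot: [[0.361, 0.932, 0.0], [0.932, -0.361, 0.001], [0.001, 0.0, -1.0]]
ft_force: [0.4, 1.2, -0.5]
gripper_width: 0.0361
grasp_force: 20.7
```

```bash
python3 -c "
from h import *
s=env.sense();print(s['qpos'],s['position'],s['ft_force'],s['gripper_width'])
print(s['eef_rot'])
plan([.490,.026,.04],0,5)"
```

```text
[-39.08466321  23.1656767   38.4987168  116.4936145  -19.70936282
  46.6950603  -10.29039426] [0.48935815 0.02528674 0.18981719] [ 0.36323872  1.17954751 -0.484105  ] 0.03608495953429331
[[ 3.61312709e-01  9.32444619e-01  3.99365400e-04]
 [ 9.32444457e-01 -3.61312892e-01  5.73754570e-04]
 [ 6.79290229e-04  1.65081236e-04 -9.99999756e-01]]
0.02 0.01 3.00 0 0 0.000; 0.02 0.01 3.00 0 0 0.000; 0.02 0.01 3.00 0 0 0.000; 0.02 0.01 3.00 0 0 0.000; 0.02 0.01 3.00 0 0 0.000
```

Emit:
play_rows --increments "0.02 0.01 3 0 0 0; 0.02 0.01 3 0 0 0; 0.02 0.01 3 0 0 0; 0 0 3 0 0 0; 0 0 2 0 0 0"

```text
clock: 13.05
position: [0.4885, 0.0278, 0.0475]
eef_rot: [[0.358, 0.934, -0.003], [0.934, -0.358, 0.0], [-0.001, -0.003, -1.0]]
ft_force: [0.1, -0.0, -0.2]
gripper_width: 0.0358
grasp_force: 20.7
```

Emit:
play_rows --increments "0 0 0.8 0 0 0; 0 0 0.5 0 0 0; 0 0 0.3 0 0 0; 0 0 0 0 0 0"

```text
clock: 13.45
position: [0.4902, 0.0264, 0.0346]
eef_rot: [[0.359, 0.934, 0.001], [0.934, -0.359, 0.0], [0.0, 0.001, -1.0]]
ft_force: [0.4, 0.4, -0.7]
gripper_width: 0.0357
grasp_force: 20.7
```

Lower slightly to feel the floor, then release partially.

Emit:
play_rows --increments "0 0 0.2 0 0 0; 0 0 0.2 0 0 0; 0 0 0.1 0 0 0; 0 0 0 0 0 0"

```text
clock: 13.85
position: [0.4898, 0.0262, 0.0292]
eef_rot: [[0.359, 0.933, 0.0], [0.933, -0.359, 0.0], [0.0, -0.0, -1.0]]
ft_force: [-0.6, 0.3, -0.3]
gripper_width: 0.0361
grasp_force: 20.7
```

Emit:
play_rows --increments "0 0 0 0 0 0; 0 0 0 0 0 0; 0 0 0 0 0 0; 0 0 0 0 0 0; 0 0 -0.1 0 0 0" --gripper 0.4

```text
clock: 14.35
position: [0.4897, 0.0261, 0.0302]
eef_rot: [[0.359, 0.933, -0.0], [0.933, -0.359, -0.0], [-0.0, -0.0, -1.0]]
ft_force: [0.6, 0.6, 0.4]
gripper_width: 0.0598
grasp_force: 0.0
```

Emit:
play_rows --increments "0 0 -1 0 0 0; 0 0 -3 0 0 0; 0 0 -4 0 0 0; 0 0 -4.5 0 0 0; 0 0 -4.5 0 0 0"

```text
clock: 14.85
position: [0.4892, 0.0258, 0.2023]
eef_rot: [[0.359, 0.933, -0.0], [0.933, -0.359, -0.0], [-0.0, -0.0, -1.0]]
ft_force: [1.6, 0.8, -0.1]
gripper_width: 0.0597
grasp_force: 0.0
```

```bash
python3 -c "
from h import *
s=env.sense();print(s['qpos'],s['position'],s['ft_force'],s['gripper_width'])
print(s['eef_rot'])
a=imaging.camera('side')[175:335,190:350];
cv2.imwrite('pics/n5.png',cv2.resize(a[:,:,::-1],None,fx=3.5,fy=3.5,interpolation=cv2.INTER_CUBIC))
plan([.4912,.2799,.22],0,6)"
```

```text
[-40.70586643  22.26284298  40.31580169 115.94090455 -19.12957567
  48.37406726 -10.64848942] [0.48923199 0.02580784 0.2022906 ] [ 1.55020667  0.77635379 -0.13521246] 0.05972722410046149
[[ 3.59454609e-01  9.33162440e-01 -4.95753317e-04]
 [ 9.33162504e-01 -3.59454733e-01 -1.88156742e-04]
 [-3.53781681e-04 -3.94984599e-04 -9.99999859e-01]]
3.95 -1.56 -0.18 0 0 0.000; 3.95 -1.56 -0.18 0 0 0.000; 3.95 -1.56 -0.18 0 0 0.000; 3.95 -1.56 -0.18 0 0 0.000; 3.95 -1.56 -0.18 0 0 0.000; 3.95 -1.56 -0.18 0 0 0.000
```

View pics/n5.png

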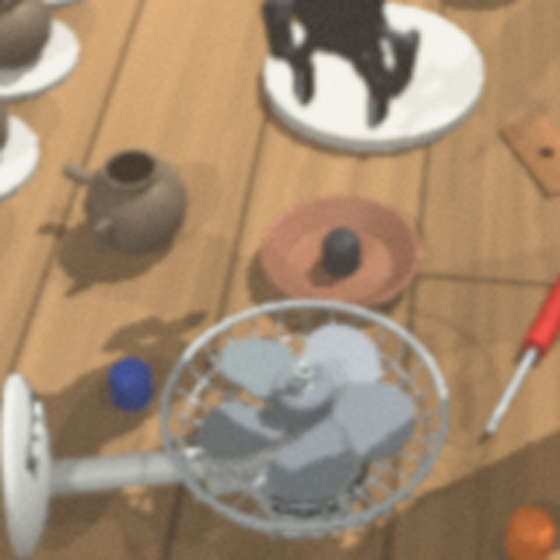

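Emit:
play_rows --increments "3.95 -1.56 -0.2 0 0 0; 3.95 -1.56 -0.2 0 0 0; 3.95 -1.56 -0.2 0 0 0; 3.95 -1.56 -0.2 0 0 0; 3.95 -1.56 -0.2 0 0 0" --gripper 0.7

```text
clock: 15.4
position: [0.4875, 0.2401, 0.211]
eef_rot: [[0.359, 0.933, 0.0], [0.933, -0.359, 0.0], [0.001, 0.0, -1.0]]
ft_force: [0.5, -0.3, 0.2]
gripper_width: 0.0726
grasp_force: 0.0
```

Emit:
play_rows --increments "3.95 -1.56 -0.2 0 0 0; 0 0 0 0 0 0; 0 0 0 0 0 0"

```text
clock: 15.7
position: [0.4871, 0.2816, 0.2125]
eef_rot: [[0.357, 0.934, 0.0], [0.934, -0.357, -0.0], [-0.0, 0.0, -1.0]]
ft_force: [1.1, -0.9, 0.3]
gripper_width: 0.0729
grasp_force: 0.0
```

```bash
python3 -c "
from h import *
s=env.sense();print(s['qpos'],s['position'])
plan([.4912,.2799,.132],0,5)"
```

```text
[-62.28072229  28.22541282  37.01476764 105.04576909 -20.68672556
  53.59768629 -36.9586579 ] [0.48708427 0.28156102 0.21247175]
-0.00 0.09 1.61 0 0 0.000; -0.00 0.09 1.61 0 0 0.000; -0.00 0.09 1.61 0 0 0.000; -0.00 0.09 1.61 0 0 0.000; -0.00 0.09 1.61 0 0 0.000
```

Emit:
play_rows --increments "0 0.25 1 0 0 0; 0 0.2 2 0 0 0; 0 0 2 0 0 0; 0 0 2 0 0 0; 0 0 0.8 0 0 0"

```text
clock: 16.2
position: [0.4909, 0.2768, 0.1322]
eef_rot: [[0.361, 0.932, -0.003], [0.932, -0.361, -0.002], [-0.003, -0.002, -1.0]]
ft_force: [-1.3, 0.0, -0.0]
gripper_width: 0.0726
grasp_force: 0.0
```

Emit:
play_rows --increments "0 0 0 0 0 0; 0 0 0.2 0 0 0; 0 0 0 0 0 0" --gripper 0.25

```text
clock: 16.5
position: [0.4922, 0.2792, 0.1329]
eef_rot: [[0.359, 0.933, 0.001], [0.933, -0.359, 0.001], [0.001, 0.001, -1.0]]
ft_force: [-0.3, 0.4, 0.3]
gripper_width: 0.0537
grasp_force: 0.0
```

```bash
python3 -c "
from h import *
s=env.sense();print(s['position'],s['ft_force'],s['gripper_width'])
plan([.4912,.2799,.131],0,1)"
```

```text
[0.49222308 0.2792194  0.13288458] [-0.26619807  0.4249785   0.32207402] 0.053662808239553515
0.03 -0.12 0.19 0 0 0.000
```

Emit:
play_rows --increments "0.03 -0.1 0.1 0 0 0; 0 0 0 0 0 0; 0 0 0 0 0 0; 0 0 0 0 0 0" --gripper -0.2 --grip_force 30

```text
clock: 16.9
position: [0.4919, 0.28, 0.1324]
eef_rot: [[0.359, 0.933, 0.002], [0.933, -0.359, 0.001], [0.002, 0.002, -1.0]]
ft_force: [-0.3, -1.1, 6.3]
gripper_width: 0.0457
grasp_force: 30.5
```

Emit:
play_rows --increments "0 0 -0.2 0 0 0; 0 0 -0.3 0 0 0; 0 0 -0.5 0 0 0; 0 0 -0.5 0 0 0; 0 0 -0.5 0 0 0"

```text
clock: 17.4
position: [0.4908, 0.28, 0.1517]
eef_rot: [[0.359, 0.933, 0.0], [0.933, -0.359, 0.0], [0.0, -0.0, -1.0]]
ft_force: [0.1, 0.1, -0.5]
gripper_width: 0.0454
grasp_force: 30.8
```

Emit:
play_rows --increments "0 0 -1 0 0 0; 0 0 -1.5 0 0 0; 0 0 -1.5 0 0 0; 0 0 -2 0 0 0; 0 0 -2 0 0 0"

```text
clock: 17.9
position: [0.491, 0.2799, 0.2331]
eef_rot: [[0.359, 0.933, 0.001], [0.933, -0.359, 0.0], [0.001, 0.0, -1.0]]
ft_force: [0.7, 0.6, -0.2]
gripper_width: 0.0451
grasp_force: 30.8
```

```bash
python3 -c "
from h import *
s=env.sense();print(s['qpos'],s['position'],s['ft_force'],s['gripper_width'])
plan([.484,-.2533,.22],-.05,15)
a=imaging.camera('side')[145:335,170:420];
cv2.imwrite('pics/n6.png',cv2.resize(a[:,:,::-1],None,fx=3,fy=3,interpolation=cv2.INTER_CUBIC))"
```

```text
[-62.63471224  26.97745388  37.97964201 103.68919102 -19.67810478
  56.01931654 -37.55510915] [0.49099676 0.27988826 0.23310431] [ 0.65003403  0.5568236  -0.18599065] 0.04507513162564674
-3.33 1.23 0.09 0 0 -0.050; -3.39 1.06 0.09 0 0 -0.050; -3.44 0.89 0.09 0 0 -0.050; -3.48 0.72 0.09 0 0 -0.050; -3.51 0.55 0.09 0 0 -0.050; -3.54 0.37 0.09 0 0 -0.050; -3.55 0.19 0.09 0 0 -0.050; -3.55 0.01 0.09 0 0 -0.050; -3.55 -0.16 0.09 0 0 -0.050; -3.54 -0.34 0.09 0 0 -0.050; -3.52 -0.52 0.09 0 0 -0.050; -3.49 -0.69 0.09 0 0 -0.050; -3.45 -0.87 0.09 0 0 -0.050; -3.40 -1.04 0.09 0 0 -0.050; -3.34 -1.21 0.09 0 0 -0.050
```

View pics/n6.png

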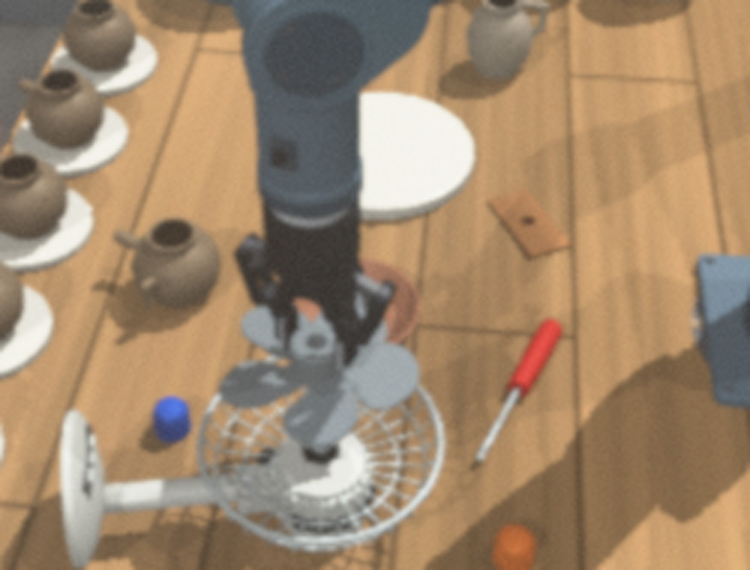

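Emit:
play_rows --increments "-2 0.75 0.1 0 0 0; -3.33 1.23 0.1 0 0 -0.05; -3.39 1.06 0.1 0 0 -0.05; -3.44 0.89 0.1 0 0 -0.05; -3.48 0.72 0.1 0 0 -0.05"

```text
clock: 18.45
position: [0.4888, 0.1152, 0.227]
eef_rot: [[0.164, 0.986, 0.001], [0.986, -0.164, 0.001], [0.001, 0.001, -1.0]]
ft_force: [0.3, -0.6, -0.6]
gripper_width: 0.0451
grasp_force: 30.8
```

Emit:
play_rows --increments "-3.51 0.55 0.1 0 0 -0.05; -3.54 0.37 0.1 0 0 -0.05; -3.55 0.19 0.1 0 0 -0.05; -3.55 0.01 0.1 0 0 -0.05; -3.55 -0.16 0.1 0 0 -0.05"

```text
clock: 18.95
position: [0.4865, -0.0627, 0.222]
eef_rot: [[-0.085, 0.996, 0.001], [0.996, 0.085, 0.0], [0.0, 0.001, -1.0]]
ft_force: [-0.2, 0.3, -1.5]
gripper_width: 0.0448
grasp_force: 30.8
```

```bash
python3 -c "
from h import *
s=env.sense();print(s['qpos'],s['position'],s['ft_force'],s['gripper_width'])
plan([.484,-.2533,.20],-.05,6)"
```

```text
[-28.40025617  19.598044    37.36625222 114.81289543 -15.37197801
  50.34654877  22.13554675] [ 0.48652273 -0.06265704  0.22200287] [-0.23355189  0.32724038 -1.46816042] 0.04483623755165643
-3.16 -0.31 0.37 0 0 -0.050; -3.14 -0.47 0.37 0 0 -0.050; -3.12 -0.63 0.37 0 0 -0.050; -3.08 -0.78 0.37 0 0 -0.050; -3.04 -0.93 0.37 0 0 -0.050; -2.99 -1.08 0.37 0 0 -0.050
```

Emit:
play_rows --increments "-3.16 -0.31 0.4 0 0 -0.05; -3.14 -0.47 0.4 0 0 -0.05; -3.12 -0.63 0.4 0 0 -0.05; -3.08 -0.78 0.4 0 0 -0.05; -3.04 -0.93 0.4 0 0 -0.05"

```text
clock: 19.45
position: [0.4842, -0.2215, 0.2018]
eef_rot: [[-0.329, 0.944, 0.001], [0.944, 0.329, -0.0], [-0.0, 0.001, -1.0]]
ft_force: [1.3, -0.2, -1.3]
gripper_width: 0.0456
grasp_force: 30.8
```

Emit:
play_rows --increments "-2.99 -1.08 0.4 0 0 -0.05; 0 0 0 0 0 0; 0 0 0 0 0 0"

```text
clock: 19.75
position: [0.4834, -0.2525, 0.1976]
eef_rot: [[-0.372, 0.928, 0.0], [0.928, 0.372, -0.0], [-0.0, 0.0, -1.0]]
ft_force: [-0.3, 0.3, -0.7]
gripper_width: 0.0452
grasp_force: 30.9
```

```bash
python3 -c "
from h import *
s=env.sense();print(s['qpos'],s['position'],s['ft_force'],s['gripper_width'])
plan([.484,-.2533,.065],0,5)"
```

```text
[ -2.35429545  26.83492906  32.93693178 108.11628868 -18.58832282
  50.3737031   61.58670712] [ 0.4834372  -0.25251757  0.19764956] [-0.26115124  0.25208762 -0.73250504] 0.04515957371034999
-0.02 0.00 2.65 0 0 0.000; -0.02 0.00 2.65 0 0 0.000; -0.02 0.00 2.65 0 0 0.000; -0.02 0.00 2.65 0 0 0.000; -0.02 0.00 2.65 0 0 0.000
```

Emit:
play_rows --increments "0 0 2.6 0 0 0; 0 0 3.2 0 0 0; 0 0 3.2 0 0 0; 0 0 2.5 0 0 0; 0 0 1.2 0 0 0"

```text
clock: 20.25
position: [0.4832, -0.2495, 0.0686]
eef_rot: [[-0.376, 0.927, -0.002], [0.927, 0.376, 0.002], [0.003, -0.001, -1.0]]
ft_force: [0.2, 1.0, -1.2]
gripper_width: 0.0453
grasp_force: 31.0
```

Emit:
play_rows --increments "0 0 0.4 0 0 0; 0 0 0.3 0 0 0; 0 0 0.1 0 0 0; 0 0 0 0 0 0"

```text
clock: 20.65
position: [0.4843, -0.252, 0.0631]
eef_rot: [[-0.374, 0.927, 0.001], [0.928, 0.374, -0.001], [-0.001, 0.001, -1.0]]
ft_force: [0.3, 0.1, -0.6]
gripper_width: 0.0449
grasp_force: 31.0
```

Emit:
play_rows --increments "0 0 0.2 0 0 0; 0 0 0.2 0 0 0; 0 0 0.1 0 0 0; 0 0 0 0 0 0; 0 0 0 0 0 0"

```text
clock: 21.15
position: [0.4836, -0.2519, 0.0572]
eef_rot: [[-0.374, 0.928, -0.0], [0.928, 0.374, -0.0], [-0.0, -0.0, -1.0]]
ft_force: [-0.7, 0.1, -1.5]
gripper_width: 0.0454
grasp_force: 31.0
```

Emit:
play_rows --increments "0 0 0.05 0 0 0; 0 0 0.05 0 0 0; 0 0 0 0 0 0; 0 0 0 0 0 0"

```text
clock: 21.55
position: [0.4837, -0.252, 0.057]
eef_rot: [[-0.374, 0.928, 0.0], [0.928, 0.374, 0.0], [0.0, 0.0, -1.0]]
ft_force: [-2.5, 1.0, 9.6]
gripper_width: 0.0452
grasp_force: 31.9
```

Contact felt (about 10 N); release.

Emit:
play_rows --increments "0 0 -0.05 0 0 0; 0 0 0 0 0 0; 0 0 0 0 0 0; 0 0 0 0 0 0; 0 0 0 0 0 0" --gripper 0.5

```text
clock: 22.05
position: [0.4836, -0.2518, 0.0566]
eef_rot: [[-0.374, 0.928, -0.0], [0.928, 0.374, 0.0], [0.0, -0.0, -1.0]]
ft_force: [0.0, 0.7, 0.1]
gripper_width: 0.0639
grasp_force: 0.0
```

Emit:
play_rows --increments "0 0 -0.5 0 0 0; 0 0 -2 0 0 0; 0 0 -4 0 0 0; 0 0 -4 0 0 0; 0 0 -4 0 0 0"

```text
clock: 22.55
position: [0.4833, -0.2519, 0.2034]
eef_rot: [[-0.373, 0.928, -0.0], [0.928, 0.373, -0.0], [0.0, -0.0, -1.0]]
ft_force: [1.1, 0.5, 0.7]
gripper_width: 0.0639
grasp_force: 0.0
```

```bash
python3 -c "
from h import *
s=env.sense();print(s['position'],s['ft_force'],s['gripper_width'])
a=imaging.camera('side')[145:335,170:420];
cv2.imwrite('pics/n7.png',cv2.resize(a[:,:,::-1],None,fx=3,fy=3,interpolation=cv2.INTER_CUBIC))"
```

```text
[ 0.48325497 -0.25185749  0.20343882] [1.11161241 0.49959316 0.68509535] 0.06394672827944013
```

View pics/n7.png

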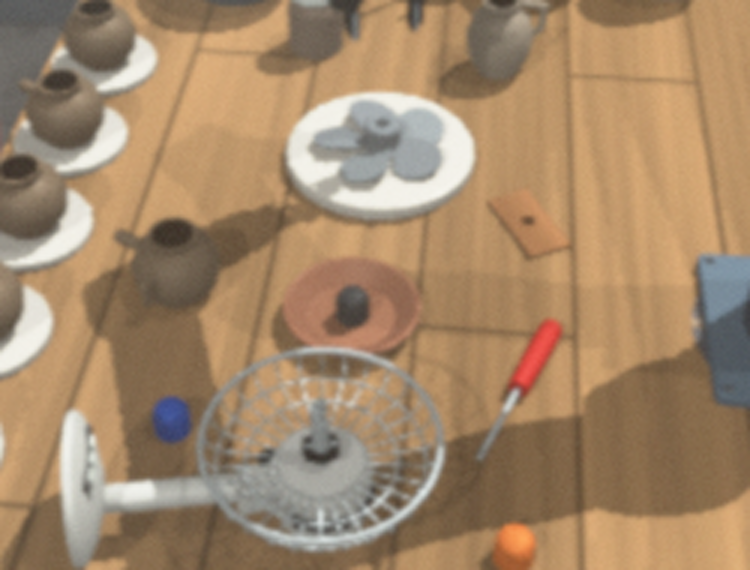

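The picture shows the blade lying flat in the middle of the bat (380,140) and the nut in the dish (352,305). The pots have not moved.

```bash
python3 -c "
from cell import hand_in
print(hand_in())"
```

```text
the job is handed in; nothing more can be done
None
```

I handed the job in at about 22.6 s: the nut is in the clay dish, the blade lies flat and right way up near the middle of the plaster bat, and the raw pots did not visibly move. No verdict came back after handing in.

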